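# Release and push off a terminal cover

## Robot

A 6-joint arm with a two-finger parallel gripper is mounted at the origin on the work surface. World frame = base frame: x ahead of the robot, y to its left, z up, the work surface at z = 0. Lengths are in mm, angles in rad, forces in N, time in s.
With the tool pointing down it reaches from about 350 to 875 mm from the base axis. Payload 4.2 kg.
Tool frame: the origin (TCP) lies at the very end of the fingers, on their centre line; the grasp point (between the pads) lies 19 mm behind it; z points along the fingers, y is the line along which they close (so a half turn about z gives the same grasp; the last joint's range is limited). The gripper opens to 85 mm and grips with 20 to 120 N. Pads are 22 mm wide; open, the fingers measure 114 mm over their backs; the gripper's body (76 mm by 85 mm) begins 54 mm behind the grasp point. The pads swing forward as they close: fully open they stand 13 mm farther back than shut.
Start: joints at [1.43, 0.385, 0.008, 0, -1.194, -0.259], TCP at [243.238, 575.703, 231.312] pointing down, gripper open.
Joint ranges: [-3.14, 3.14], [-1.21, 2.06], [-1.07, 1.41], [-3.16, 2.05], [-2.99, -0.16], [-3.1, 3.1]. Speed limits (rad/s): [2.79, 2.79, 3.14, 3.14, 3.14, 3.14].

## Interface

Orientations are given as a unit quaternion [x, y, z, w].
In Python, from bench import read_state, get_image, camera_model, job_done gives the robot as it stands.
- The arm moves only by the shell command python3 -m handwheel 'ROWS'. ROWS is JSON, a list of rows, each a list of 7 numbers: the shift along the tool's x, y, z in m, then the turn, a rotation vector about the tool's x, y, z in rad, then the gripper's target within -1 to 1 (fully open at 1, half-way at 0, shut at -1). In form: [[dx, dy, dz, wx, wy, wz, jaw], ...]. A call has 1 to 10 rows; each row is the pose to reach, as a shift and turn from the pose commanded when the call began, along the tool's axes at that moment; what a row does not reach only later rows make up. A row lasts 1/8 s, in which the tool goes at most 62.5 mm and 10.7 degrees, less where a joint would pass 70% of its speed; a pose out of reach is approached as far as the arm can. A call with a gripper value outside its range is refused whole. The fingers move at their own pace and stop on an object; the grip force is fixed at half the most. Time passes only in rows, so rows that repeat a pose let the fingers close. It gives the time, the measured TCP pose, the force, the opening and the grip force at its end, in the units of the state.
- read_state(): the state, without advancing time (a new reading comes with each control period).
- get_image(name): name is "scene" or "top" or "wrist"; returns (picture, depth): 400x640x3 uint8, blue, green, red; 400x640 float32, mm along the optical axis (not along the pixel's ray), 0 where there is no reading.
- camera_model(name): a dict with "K" (3x3 intrinsics, pixels), "rvec" (rotation vector, rad) and "tvec" (3), from world to camera coordinates, as OpenCV has them; the wrist camera has in their place "hand_eye" (4x4, takes a point from camera to tool coordinates, whose origin is the TCP and whose axes are the flange's). Camera axes: x right, y down, z forward; pixel columns grow to the right and rows downward; lengths in mm; the calibration is good to about 2 mm. A picture is of the moment at which its call begins: read the wrist's pose just before it. camera_model takes no time and is no camera call.
- job_done(): hands the job in; it is judged then, once.
The state is a dict: "clock": time; "joints": joint angles; "joint_vel": joint speeds; "joint_efforts": joint torques, N m; "position": TCP position; "ee_rot": TCP orientation; "contact_force": force on the tool from outside, world axes, zero at the start; "wrist_torque": the same for the moment, N m; "gripper_width": finger opening in mm; "grasp_force": force on a finger pad.
Only numpy, scipy, OpenCV 4.12 (cv2) and the standard library are available. Lean on these libraries where they do the work, as an engineer would, in place of code of your own. Each camera call takes 0.05 s, during which the arm holds its last target. There are 200 camera calls.

## Task

Open the terminal compartment of the power-supply unit that has the orange snap tab: press the orange tab in as far as it goes, then push the black cover forward over the tab until all of it is clear of its guide rails, and leave it lying flat on top of the same unit. Use the fingers only, do not lift the cover, and leave the unit with the green tab and the other things on the bench alone.

Things in the scene. Friction and masses are not known exactly. Their poses are not given: they have to be found in the camera images.
- unit_a: Power-supply unit with the orange snap tab: silver metal box 190 long (x) x 100 wide (y) x 45 high, fixed to the bench. Origin: centre of its underside, z up. In its rear half (-x) a black cover sits in a seat between guide rails; the cover comes out only towards +x, onto the bare flat top (45 mm above the bench), which runs on to x = +95 mm.
- rails_a (a point): Mid-point between the front (+x) ends of this unit's two grey guide rails, on top of them: x = -25, y = 0, z = 59 mm in the unit's frame. The rails run back to x = -88 mm, at y = +-25 to +-36 mm; their lips overhang the cover so it cannot be lifted out. A stop 54 mm high closes the rear end (x = -89.5 to -86.5 mm).
- cover_a: Loose black plastic terminal cover of the unit with the orange tab, about 60 g: plate 60 (x) x 56 (y), 5 mm thick, on 3 mm skids along its sides, with an upright white lug near its rear edge. Origin: centre of its underside; axes as the unit's. Seated: x = -55, y = 0, z = 45 mm in the unit's frame. It is clear of the rails when its origin passes x = +5 mm.
- cover_a_lug (a point): Centre of that cover's lug: a white upright wall 8 thick (x) x 40 wide (y), reaching 74 mm above the bench, 15 mm above the rails: the thing to push on. This point is 63.5 mm above the bench and 22 mm to -x of the cover's origin; the lug's rear face is 4 mm further to -x.
- tab_a_top (a point): Centre of the top face of the orange snap tab: a block 34 (x) x 28 (y) mm in a slot in the unit's top just in front (+x) of the cover. Out, its top is 54 mm above the bench and blocks the cover; this point is then at x = -5.5, y = 0 mm in the unit's frame, 19.5 mm in front of the cover's edge (plate top 53 mm above the bench).
- tab_a (a joint): How far the orange tab is pressed down, in m: 0 out (blocking), 0.010 fully in (1 mm below the unit's top); 0.009 is flush with the unit's top and already lets the cover pass. It is stiff (about 4 N all the way) and stays in where it is left.
- unit_b: Power-supply unit with the green snap tab: silver metal box 190 long (x) x 100 wide (y) x 45 high, fixed to the bench. Origin: centre of its underside, z up. In its rear half (-x) a black cover sits in a seat between guide rails; the cover comes out only towards +x, onto the bare flat top (45 mm above the bench), which runs on to x = +95 mm.
- rails_b (a point): Mid-point between the front (+x) ends of this unit's two grey guide rails, on top of them: x = -25, y = 0, z = 59 mm in the unit's frame. The rails run back to x = -88 mm, at y = +-25 to +-36 mm; their lips overhang the cover so it cannot be lifted out. A stop 54 mm high closes the rear end (x = -89.5 to -86.5 mm).
- cover_b: Loose black plastic terminal cover of the unit with the green tab, about 60 g: plate 60 (x) x 56 (y), 5 mm thick, on 3 mm skids along its sides, with an upright white lug near its rear edge. Origin: centre of its underside; axes as the unit's. Seated: x = -55, y = 0, z = 45 mm in the unit's frame. It is clear of the rails when its origin passes x = +5 mm.
- cover_b_lug (a point): Centre of that cover's lug: a white upright wall 8 thick (x) x 40 wide (y), reaching 74 mm above the bench, 15 mm above the rails: the thing to push on. This point is 63.5 mm above the bench and 22 mm to -x of the cover's origin; the lug's rear face is 4 mm further to -x.
- tab_b_top (a point): Centre of the top face of the green snap tab: a block 34 (x) x 28 (y) mm in a slot in the unit's top just in front (+x) of the cover. Out, its top is 54 mm above the bench and blocks the cover; this point is then at x = -5.5, y = 0 mm in the unit's frame, 19.5 mm in front of the cover's edge (plate top 53 mm above the bench).
- tab_b (a joint): How far the green tab is pressed down, in m: 0 out (blocking), 0.010 fully in (1 mm below the unit's top); 0.009 is flush with the unit's top and already lets the cover pass. It is stiff (about 4 N all the way) and stays in where it is left.
- multimeter: Orange handheld multimeter lying loose on the bench, 150 x 75 x 36 mm; origin at the centre of its underside. Leave alone.
- screwdriver: Red-handled screwdriver lying loose beyond the units; origin at its underside. Leave alone.
- spool: Loose metal spool of solder, 50 mm across, 40 mm high; origin at the centre of its underside. Leave alone.
- flux_bottle: Loose white bottle, 44 mm across, 110 mm high, beyond the units; origin at the centre of its underside. Leave alone.
- standoff: Loose upright brass standoff, 16 mm across, 30 mm high, between the robot and the units; origin at the centre of its underside. Leave alone.
Mind the look-alikes: they are no part of the job. Leave any turquoise look-alike of the cover_b alone. What is shaped like the cover_a but purple is not meant.

How it is judged (in metres and radians):
On the way, in this order (a step that is already met when the one before it is completed fails the run):
1. the orange tab is pressed in while the cover is still in its seat (value of joint tab_a above 0.0065 m and x of cover_a in the frame of unit_a below -0.045 m), for 0.1 s.
2. the cover has been pushed forward clear of its rails (x of cover_a in the frame of unit_a above 0.003 m), for 0.2 s.
At the end, for the whole second after the job is handed in: Orange tab in (over 6.5 of 10 mm); its cover lies flat (3.4 degrees, 3 mm) and still on top of the same unit, wholly past the rails to within 2 mm (origin at x = 3 to 100 mm in the unit's frame, within 50 mm of its centre line); green tab out (under 3 mm), its cover seated (within 6 mm) (x of cover_a in the frame of unit_a between 0.003 and 0.1 m and y of cover_a in the frame of unit_a between -0.05 and 0.05 m and z of cover_a in the frame of unit_a between 0.042 and 0.048 m and angle between cover_a's own z axis and vertical below 0.06 rad and linear speed of cover_a below 0.01 m/s and value of joint tab_a above 0.0065 m and x of cover_b in the frame of unit_b below -0.049 m and value of joint tab_b below 0.003 m); the robot touches nothing.
It fails at once if the cover or the tab is worked with the arm or the gripper's body instead of the fingers (contact force between the arm and cover_a above 2 N or contact force between the arm and unit_a above 5 N).
It fails at once if the cover is lifted more than 10 mm off the unit's top, or tipped by over 17 degrees (z of cover_a in the frame of unit_a above 0.055 m or angle between cover_a's own z axis and vertical above 0.3 rad).
It fails at once if the unit with the green tab is worked: its tab pressed over 3 mm or its cover moved over 6 mm (value of joint tab_b above 0.003 m or distance of cover_b from where it was at the start of the episode above 0.006 m).
It fails at once if another thing on the bench is moved by over 20 mm (distance of any of multimeter, screwdriver, spool, flux_bottle, standoff from where it was at the start of the episode above 0.02 m).
It also fails if it takes over 38 s, if anything falls off the work surface, if the arm or the gripper's body presses on something with over 40 N, if the wrist force passes 120 N, or if a joint passes its speed limit or range.

## Working session

There is one attempt and no reset: what is moved stays moved. The work goes in short steps, Python scripts to look and compute and a shell command to move; the robot and the scene stay as the last step left them, time stands still between calls to the robot, and variables do not carry over. Pictures are saved under pics/ and viewed, at most 10 in all, crops included, and the job is handed in when it is done.

```bash
mkdir -p pics; cat > h.py <<'E'
import numpy as np, cv2
from bench import *
from scipy.spatial.transform import Rotation as R
def cloud(name):
    st=read_state(); im,d=get_image(name); m=camera_model(name); K=np.array(m['K'],float)
    v,u=np.mgrid[0:400,0:640]
    P=np.stack([(u-K[0,2])/K[0,0]*d,(v-K[1,2])/K[1,1]*d,d],-1).astype(float)
    if 'hand_eye' in m:
        H=np.array(m['hand_eye']); P=P@H[:3,:3].T+H[:3,3]
        P=P@R.from_quat(st['ee_rot']).as_matrix().T+np.array(st['position'])
    else:
        Rm=cv2.Rodrigues(np.array(m['rvec'],float))[0]; P=(P-np.array(m['tvec'],float).ravel())@Rm
    P[d==0]=np.nan
    return im,P
E
python3 - <<'E'
from h import *
for n in('top','scene'):
    im,P=cloud(n); cv2.imwrite(f'pics/{n}.png',im); np.savez(f'{n}.npz',im=im,P=P)
s=read_state(); print(s['position'],s['ee_rot'],s['gripper_width'],s['clock'])
E
```

```text
[243.04909272 575.24457697 230.34471509] [ 9.80071823e-01 -1.98641127e-01 -1.35055407e-04  9.51826118e-04] 85.24729035785423 0.1
```

View pics/top.png

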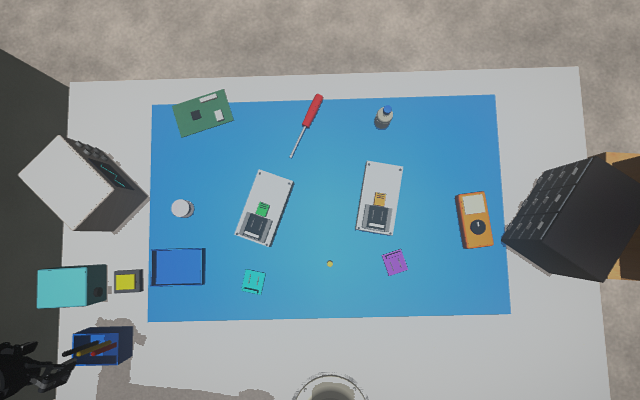

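View pics/scene.png

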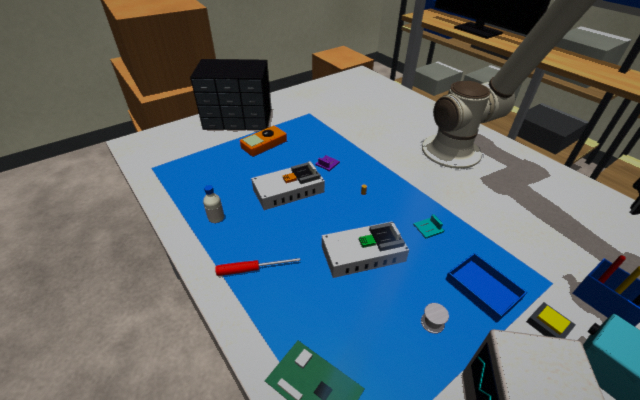

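The top view shows the orange-tab unit centred near (380,198) with its tab at (380,198) and its cover at (377,217). The green unit is near (265,208), and the purple look-alike is at (395,262). The scene view agrees. Next I'll measure the orange-tab unit.

```bash
python3 - <<'E'
from h import *
z=np.load('top.npz'); im,P=z['im'],z['P']
hsv=cv2.cvtColor(im,cv2.COLOR_BGR2HSV)
box=np.zeros((400,640),bool); box[150:245,345:415]=1
og=box&cv2.inRange(hsv,(8,120,90),(25,255,255)).astype(bool)
print('tab',og.sum(),np.nanmedian(P[og],0))
top=box&(P[...,2]>35)&(P[...,2]<85)
pts=P[top][:,:2]; r=cv2.minAreaRect(pts.astype(np.float32)); print('unit rect',r, np.nanmedian(P[top],0))
c=cv2.boxPoints(r); print(c)
wh=top&(P[...,2]>66); print('lug',wh.sum(),np.nanmean(P[wh],0))
s=top&(hsv[...,2]>150)&(hsv[...,1]<60)&(P[...,2]<50); print('silver z',np.nanmedian(P[s],0))
z=np.load('scene.npz'); im,P=z['im'],z['P']; hsv=cv2.cvtColor(im,cv2.COLOR_BGR2HSV)
box=np.zeros((400,640),bool); box[160:212,245:330]=1
og=box&cv2.inRange(hsv,(8,120,90),(25,255,255)).astype(bool)
print('scene tab',og.sum(),np.nanmedian(P[og],0))
top=box&(P[...,2]>38)&(P[...,2]<85);r=cv2.minAreaRect(P[top][:,:2].astype(np.float32)); print(r)
print(camera_model('wrist')['hand_eye'])
E
```

```text
tab 85 [ 564.20749504 -144.41843732   52.84590923]
unit rect ((575.3294067382812, -149.5333251953125), (100.35301208496094, 190.18182373046875), 78.87761688232422) [ 573.98865679 -148.64248939   44.72657938]
[[ 472.3452   -180.42384 ]
 [ 658.95496  -217.11092 ]
 [ 678.3136   -118.64281 ]
 [ 491.70386   -81.955734]]
lug 49 [ 499.71557465 -134.53870565   72.41513508]
silver z [ 604.07536061 -157.40087758   43.69841301]
scene tab 84 [ 572.86660479 -144.440107     53.80905638]
((576.3790283203125, -148.541015625), (106.2794418334961, 192.60995483398438), 78.55522155761719)
[[-8.19077062e-04 -9.53150618e-01 -3.02495006e-01  7.64900034e+01]
 [ 9.99999652e-01 -8.29341491e-04 -9.45120437e-05  1.38026704e+00]
 [-1.60787447e-04 -3.02494978e-01  9.53150965e-01 -1.43724976e+02]
 [ 0.00000000e+00  0.00000000e+00  0.00000000e+00  1.00000000e+00]]
```

```bash
R='[0.583,0.539,0.05,0,0,1.365,-1]'; python3 -m handwheel '[[0.29,0.27,0.025,0,0,0.7,-1],[0.29,0.27,0.025,0,0,0.7,-1],[0.29,0.27,0.025,0,0,0.7,-1],[0.29,0.27,0.025,0,0,0.7,-1],[0.29,0.27,0.025,0,0,0.7,-1],[0.29,0.27,0.025,0,0,0.7,-1],[0.29,0.27,0.025,0,0,0.7,-1],[0.29,0.27,0.025,0,0,0.7,-1]]'; python3 - <<'E'
from h import *
s=read_state(); print(s['joints'])
Rm=R.from_quat(s['ee_rot']); print(Rm.as_matrix().round(3))
print(Rm.inv().apply(np.array([569.9,-148.4,170])-s['position']))
E
```

```text
clock: 1.1
position: [405.4, 212.6, 206.0]
ee_rot: [0.852, -0.524, -0.0, 0.0]
contact_force: [0.8, -0.2, -0.8]
gripper_width: 0.1
grasp_force: 0.0
[ 8.39475098e-01  1.20594342e-01 -4.21682348e-01 -2.42925608e-04
 -1.02937616e+00 -3.71474440e-01]
[[ 0.451 -0.893 -0.001]
 [-0.893 -0.451 -0.   ]
 [ 0.     0.001 -1.   ]]
[396.39324445  15.93786377  36.0388385 ]
```

```bash
python3 -m handwheel '[[0.396,0.016,0.036,0,0,0.662,-1],[0.396,0.016,0.036,0,0,0.662,-1],[0.396,0.016,0.036,0,0,0.662,-1],[0.396,0.016,0.036,0,0,0.662,-1],[0.396,0.016,0.036,0,0,0.662,-1],[0.396,0.016,0.036,0,0,0.662,-1],[0.396,0.016,0.036,0,0,0.662,-1],[0.396,0.016,0.036,0,0,0.662,-1],[0.396,0.016,0.036,0,0,0.662,-1]]'; python3 - <<'E'
from h import *
s=read_state(); Rm=R.from_quat(s['ee_rot']); print(Rm.as_matrix().round(3))
im,P=cloud('wrist'); cv2.imwrite('pics/w1.png',im)
hsv=cv2.cvtColor(im,cv2.COLOR_BGR2HSV)
og=cv2.inRange(hsv,(8,120,90),(25,255,255)).astype(bool)&(P[...,2]>50)&(P[...,2]<58)
Q=P[og]; r=cv2.minAreaRect(Q[:,:2].astype(np.float32)); print('tab',og.sum(),np.nanmedian(Q,0),r)
for lo,hi in((69,78),(57,62)):
    m=(P[...,2]>lo)&(P[...,2]<hi)&(hsv[...,1]<80); 
    m=cv2.morphologyEx(m.astype(np.uint8),cv2.MORPH_OPEN,np.ones((3,3)))>0
    Q=P[m]; Q=Q[np.linalg.norm(Q[:,:2]-[535,-141],axis=1)<90]
    print(lo,len(Q),Q.mean(0),cv2.minAreaRect(Q[:,:2].astype(np.float32)))
E
```

```text
clock: 2.22
position: [570.7, -144.8, 170.1]
ee_rot: [-0.637, 0.771, 0.0, -0.0]
contact_force: [0.3, 0.7, 0.4]
gripper_width: -0.1
grasp_force: 0.0
[[-0.189 -0.982 -0.001]
 [-0.982  0.189  0.   ]
 [-0.     0.001 -1.   ]]
tab 1175 [ 567.76602008 -150.15174759   55.24856425] ((568.06494140625, -149.23788452148438), (27.155746459960938, 33.42168426513672), 79.130126953125)
69 542 [ 498.76260506 -135.89925196   74.62940249] ((498.2846984863281, -134.99269104003906), (39.89838790893555, 8.295037269592285), 78.45176696777344)
57 1912 [ 518.37310279 -141.24978124   60.14941007] ((518.2266235351562, -138.5732421875), (72.58785247802734, 63.15498733520508), 78.7592544555664)
```

View pics/w1.png

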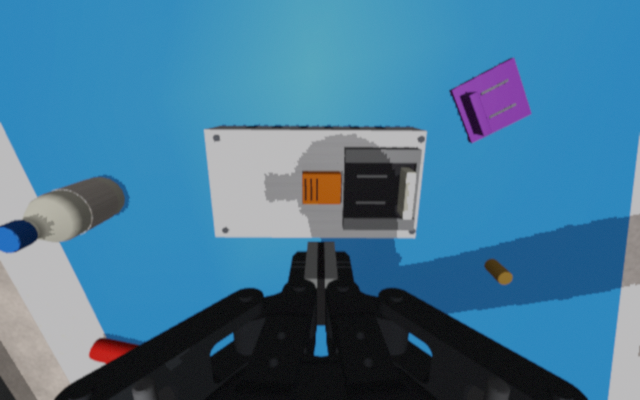

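The wrist view shows the orange tab at (322,187), the lug at (406,193), and the shut fingers at the bottom. Tab and lug positions agree with the top view to about 2 mm, and the sizes fit. Now I'll descend over the tab.

```bash
python3 -m handwheel '[[0.0005,0.001,0.05,0,0,0,-1],[0.0005,0.001,0.09,0,0,0,-1],[0.0005,0.001,0.108,0,0,0,-1],[0.0005,0.001,0.108,0,0,0,-1],[0.0005,0.001,0.108,0,0,0,-1]]'; python3 - <<'E'
from h import *
s=read_state(); Rm=R.from_quat(s['ee_rot']);print(s['position'],Rm.inv().apply(np.array([569,-148.8,54])-s['position']),s['joints'])
E
```

```text
clock: 2.9
position: [570.6, -145.6, 63.7]
ee_rot: [-0.637, 0.771, -0.001, 0.001]
contact_force: [0.1, 0.9, -0.8]
gripper_width: 0.2
grasp_force: 0.0
[ 570.60193252 -145.57458446   63.68432678] [3.47111019 0.98901831 9.68136949] [ 2.51846711e-02  4.91740946e-01 -2.90234777e-01  4.61921059e-04
 -7.86460737e-01 -2.14916452e-01]
```

```bash
python3 -m handwheel '[[0.0035,0.001,0.003,0,0,0,-1],[0.0035,0.001,0.008,0,0,0,-1],[0.0035,0.001,0.011,0,0,0,-1],[0.0035,0.001,0.014,0,0,0,-1],[0.0035,0.001,0.017,0,0,0,-1],[0.0035,0.001,0.019,0,0,0,-1],[0.0035,0.001,0.020,0,0,0,-1],[0.0035,0.001,0.020,0,0,0,-1]]'
```

```text
clock: 3.9
position: [568.2, -149.7, 43.9]
ee_rot: [-0.637, 0.771, -0.0, 0.0]
contact_force: [-2.7, 1.1, 11.9]
gripper_width: 0.1
grasp_force: 5.9
```

```bash
python3 -m handwheel '[[0,0,-0.03,0,0,0,-1],[0,0,-0.07,0,0,0,-1],[0,0.05,-0.07,0,0,0,-1],[0,0.105,-0.07,0,0,0,-1],[0,0.105,-0.07,0,0,0,-1],[0,0.105,-0.07,0,0,0,-1]]'; python3 - <<'E'
from h import *
im,P=cloud('wrist'); cv2.imwrite('pics/w2.png',im)
hsv=cv2.cvtColor(im,cv2.COLOR_BGR2HSV)
d=np.linalg.norm(P[...,:2]-[568.5,-149],axis=-1)
og=cv2.inRange(hsv,(8,120,60),(25,255,255)).astype(bool)&(d<25)
print('tab',og.sum(),np.nanmedian(P[og],0))
sv=(d>40)&(d<60)&(P[...,0]>590); print('top',np.nanmedian(P[sv],0))
m=(P[...,2]>69)&(P[...,2]<80)&(hsv[...,1]<80)&(np.linalg.norm(P[...,:2]-[499,-135],axis=-1)<30)
print('lug',m.sum(),cv2.minAreaRect(P[m][:,:2].astype(np.float32)))
s=read_state(); Rm=R.from_quat(s['ee_rot']);u=np.array([.9812,-.193,0])
print(s['position'],Rm.inv().apply(np.array([575.3,-149.5,63])-104*u-s['position']))
E
```

```text
clock: 4.65
position: [465.6, -129.6, 112.4]
ee_rot: [-0.637, 0.771, -0.0, 0.0]
contact_force: [0.2, 0.0, -0.3]
gripper_width: 0.2
grasp_force: 0.0
tab 1633 [ 568.23954193 -149.31635328   45.18444606]
top [ 610.07401765 -157.46037788   46.19966128]
lug 821 ((497.93768310546875, -135.15797424316406), (40.005062103271484, 8.36166763305664), 78.62138366699219)
[ 466.15715091 -129.63705108  112.405827  ] [-1.54212782 -6.86165944 49.41559689]
```

View pics/w2.png

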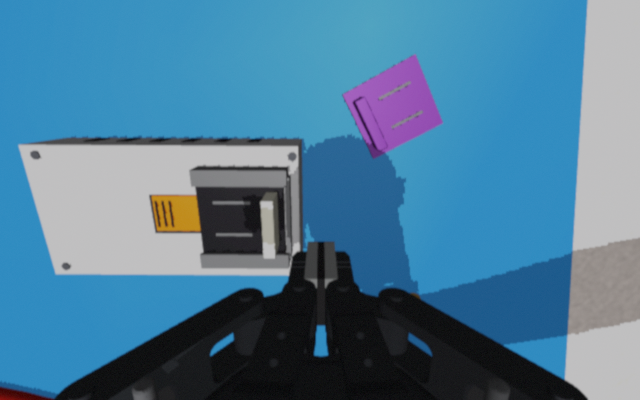

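The tab sits 1 mm below the unit's top, so it is fully in, and the cover is still seated (lug at (269,225) px, unmoved). Next I'll lower behind the lug.

```bash
python3 -m handwheel '[[-0.001,0,0.03,0,0,0,-1],[-0.001,0,0.048,0,0,0,-1],[-0.001,0,0.048,0,0,0,-1],[-0.001,-0.005,0.048,0,0,0,-1],[-0.001,-0.01,0.048,0,0,0,-1],[-0.001,-0.015,0.048,0,0,0,-1],[-0.001,-0.02,0.048,0,0,0,-1],[-0.001,-0.025,0.048,0,0,0,-1]]'
```

```text
clock: 5.7
position: [489.6, -133.5, 64.6]
ee_rot: [-0.636, 0.771, 0.0, -0.0]
contact_force: [-1.5, 0.5, 3.1]
gripper_width: -0.0
grasp_force: 1.5
```

```bash
cat > chk.py <<'E'
from h import *
im,P=cloud('wrist'); hsv=cv2.cvtColor(im,cv2.COLOR_BGR2HSV)
import sys; cv2.imwrite(f'pics/{sys.argv[1]}.png',im)
U=(P-[575.3,-149.5,0]); ux=U[...,0]*.9812-U[...,1]*.193; uy=U[...,0]*.193+U[...,1]*.9812
reg=(abs(uy)<24)&(ux>-90)&(ux<95)
m=reg&(P[...,2]>67)&(P[...,2]<80)&(hsv[...,1]<80)&(hsv[...,2]>110)
m=cv2.morphologyEx(m.astype(np.uint8),cv2.MORPH_OPEN,np.ones((3,3)))>0
if m.any(): print('lug',m.sum(),'ux',np.percentile(ux[m],[2,50,98]),'uy',np.percentile(uy[m],[2,98]),np.median(P[m][:,2]))
b=reg&(hsv[...,2]<60)&(P[...,2]>48)&(P[...,2]<58)
print('plate ux',b.sum(),np.percentile(ux[b],[2,98]),'uy',np.percentile(uy[b],[2,98]),'z',np.percentile(P[b][:,2],[5,50,95]))
s=read_state(); p=s['position']-np.array([575.3,-149.5,0]); print('tcp unit',p[0]*.9812-p[1]*.193,p[0]*.193+p[1]*.9812,p[2],s['contact_force'])
E
python3 chk.py w3
```

```text
lug 706 ux [-75.53554644 -71.22011355 -68.10389155] uy [-20.59036564   7.12207981] 75.05554511350789
plate ux 6039 [-78.37674531 -21.66399843] uy [-22.53272665  22.85532571] z [53.24453226 54.19346049 55.11907163]
tcp unit -86.1872191099754 -0.739180165111426 64.63072963175067 [0.21145697 0.40670277 0.59604035]
```

View pics/w3.png

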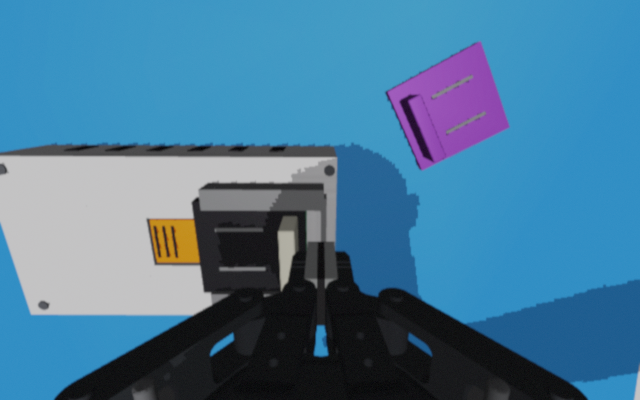

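The lug (288,245 px) is in contact with the fingertips, and the cover has moved about 5 mm forward, flat and straight. I'll keep pushing.

```bash
python3 -m handwheel '[[-0.0005,-0.006,0,0,0,0,-1],[-0.0005,-0.013,0,0,0,0,-1],[-0.0005,-0.02,0,0,0,0,-1],[-0.0005,-0.027,0,0,0,0,-1],[-0.0005,-0.034,0,0,0,0,-1],[-0.0005,-0.041,0,0,0,0,-1],[-0.0005,-0.048,0,0,0,0,-1],[-0.0005,-0.052,0,0,0,0,-1]]'; python3 chk.py w4
```

```text
clock: 6.75
position: [541.3, -142.9, 64.2]
ee_rot: [-0.636, 0.771, -0.0, 0.0]
contact_force: [-2.0, 0.6, 3.2]
gripper_width: -0.2
grasp_force: 1.3
lug 713 ux [-22.6162393 -18.4033936 -15.4561785] uy [-19.82068462   8.83900938] 75.11372509589725
plate ux 6584 [-88.13329066  30.95960298] uy [-23.36849421  22.84824963] z [52.97395301 54.1721967  55.1287748 ]
tcp unit -34.162608105930495 -0.024850102934094842 64.21344551439802 [-0.17995796 -0.11172403  0.46513858]
```

```bash
python3 -m handwheel '[[0,-0.005,0,0,0,0,-1],[0,-0.01,0,0,0,0,-1],[0,-0.014,0,0,0,0,-1],[0,-0.017,0,0,0,0,-1],[0,-0.017,0,0,0,0,-1],[0,0.01,0,0,0,0,-1],[0,0.02,0,0,0,0,-1],[0,0.02,-0.05,0,0,0,-1],[0,0.02,-0.08,0,0,0,-1],[0,0.02,-0.08,0,0,0,-1]]'; python3 chk.py w5
```

```text
clock: 8.05
position: [523.4, -139.1, 147.4]
ee_rot: [-0.637, 0.771, -0.002, 0.003]
contact_force: [-0.8, 0.4, -0.5]
gripper_width: 0.0
grasp_force: 0.0
lug 541 ux [-5.74671488 -2.06414143  1.84482891] uy [-19.5464891   19.04350775] 75.114793037299
plate ux 2891 [-9.17776378 48.08791662] uy [-23.3035035   23.03330031] z [53.12779264 54.16570347 55.195852  ]
tcp unit -54.35185480368462 0.09037504253082318 145.54605719494057 [-0.60931218  0.34141203 -0.52678174]
```

View pics/w5.png

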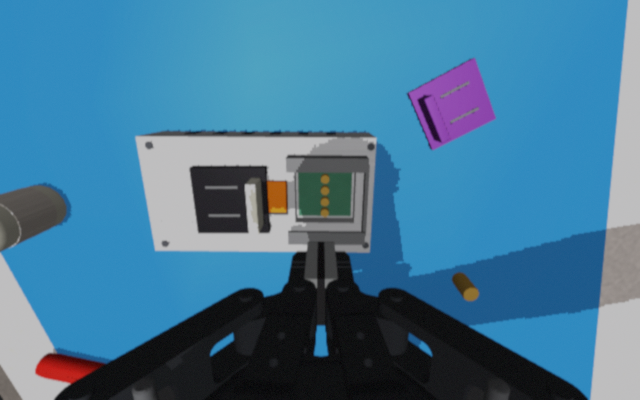

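The cover (plate at 230,200 px, lug at 255,205 px) lies flat on the top with its origin at about x = +20 mm. It is clear of the rails, the tab is in, and the gripper touches nothing.

```bash
python3 -c "from bench import *; print(job_done())"
```

```text
the job is handed in; nothing more can be done
None
```

The job is handed in, with no verdict shown: the orange tab is fully in, and its cover lies flat on top of the same unit with its origin at about x = +20 mm, clear of the rails; the arm went nowhere near the green unit or the loose items.

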